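Sort ballot-box latch cams on a keyed spindle

TASK

Sort the two aluminium latch cams in the rack, one at a time, in either order: slide the cam down over the keyed spindle until it sits fully home and let go of it, so that you see to which side its nose points. Then take it off by its two ends and lay it flat and lengthwise between the walls of the wooden holder on that side, wholly inside, lowered gently to the floor and not dropped, before you test the other one. Leave the other things on the table where they are.

Things in the scene. Friction and masses are not known exactly. Their poses are not given: they have to be found in the camera images.
- cam_a_center (a point): cast aluminium latch cam, block 60 mm long (x), 36 mm wide (y), 28 mm high, 0.13 kg. From 12 mm ahead of the centre its sides taper to a flat nose end (+x) 16 mm wide; the -x end is square. Central upright bore 16.5 mm, with one key slot 8 mm wide reaching 13.5 mm from the axis on its +y side (left of the nose from above). This point: cam's centre, 14 mm above its underside; z up, x to the nose
- cam_b_center (a point): cast aluminium latch cam, block 60 mm long (x), 36 mm wide (y), 28 mm high, 0.13 kg. From 12 mm ahead of the centre its sides taper to a flat nose end (+x) 16 mm wide; the -x end is square. Central upright bore 16.5 mm, with one key slot 8 mm wide reaching 13.5 mm from the axis on its -y side (right of the nose from above). This point: cam's centre, 14 mm above its underside; z up, x to the nose
- cam_a: the same cam, origin at the centre of its underside. It starts flat in the rack, nose towards the rack's +x wall within 0.15 rad; which of the two places it has varies. Home on the spindle, its nose points to the spindle's +y, towards the left holder
- cam_b: the same cam, origin at the centre of its underside. It starts flat in the rack, nose towards the rack's +x wall within 0.15 rad; which of the two places it has varies. Home on the spindle, its nose points to the spindle's -y, towards the right holder
- rack: fixed wooden rack, the cams start in it side by side, about 100 mm apart along its y. Floor 90 (x) by 210 mm (y), 4 mm thick; walls 8 mm thick and 34 mm high above the table along both long edges, 74 mm apart inside, so the ends of a cam cannot be reached, but its long sides are free. Open at +y and -y. Origin: centre of its underside, on the table
- spindle_seat (a point): fixed steel spindle on a base 90 x 90 x 8 mm: pedestal 28 mm across, its top 30 mm above the table; on it a 14 mm shaft 36 mm high, the last 6 mm tapered to 6 mm across. A 5 mm wide key runs up its -x side to 24 mm above the pedestal, reaching 11.5 mm from the axis. Home, a cam's underside lies on the pedestal, its length along y. This point: axis at the pedestal's top; z up
- holder_left_floor (a point): fixed wooden holder, left (+y) of the spindle: a channel open at both ends, floor 110 mm long (x), 4 mm thick, between two walls along x, 44 mm high above the table, 6 mm thick, 44 mm apart inside: a cam fits only lengthwise and must be held by its two ends there, no finger fits beside its long sides. This point: middle of the floor's upper face, 4 mm above the table; x along the channel
- holder_right_floor (a point): fixed wooden holder, right (-y) of the spindle: a channel open at both ends, floor 110 mm long (x), 4 mm thick, between two walls along x, 44 mm high above the table, 6 mm thick, 44 mm apart inside: a cam fits only lengthwise and must be held by its two ends there, no finger fits beside its long sides. This point: middle of the floor's upper face, 4 mm above the table; x along the channel
- ink_bottle: amber glass ink bottle with black cap, 36 mm across, 70 mm high, standing beyond the spindle to the left; bystander; origin at the centre of its underside
- stamp: light wooden hand stamp, 38 mm across, 74 mm high, standing beyond the spindle to the right; bystander; origin at the centre of its underside
- padlock: brass padlock lying flat, about 66 x 42 x 18 mm, to the left near the robot; bystander; origin at the underside of its case
- stapler: grey stapler 135 x 34 x 47 mm lying to the right of the right holder; bystander; origin at the centre of its underside
- marker: white marker pen with black cap, 125 x 13 x 13 mm, lying to the right near the robot; bystander; origin at its underside
- ink_pad: grey ink-pad tin 90 x 65 x 16 mm lying to the left of the left holder; bystander; origin at the centre of its underside
Things that resemble listed ones, but are neither listed nor needed, are in the scene too. What is shaped like the cam_b but blue or turquoise is not meant. What is shaped like the cam_a but turquoise is not meant.

How it is judged:
On the way, in this order (a step that is already met when the one before it is completed fails the run):
1. one cam sits fully home on the keyed spindle, let go of (((horizontal distance between cam_a_center and spindle_seat below 0.005 m and z of cam_a_center in the frame of spindle_seat between 0.01 and 0.0165 m and angle between cam_a_center's own z axis and vertical below 0.1 rad and angle between the x axis of cam_a_center and the y axis of spindle_seat, either way round below 0.4 rad and contact force between cam_a and the fingers below 0.1 N) or (horizontal distance between cam_b_center and spindle_seat below 0.005 m and z of cam_b_center in the frame of spindle_seat between 0.01 and 0.0165 m and angle between cam_b_center's own z axis and vertical below 0.1 rad and angle between the x axis of cam_b_center and the y axis of spindle_seat, either way round below 0.4 rad and contact force between cam_b and the fingers below 0.1 N))), for 0.2 s.
2. that cam lies in the holder to which its nose pointed (((x of cam_a_center in the frame of holder_left_floor between -0.028 and 0.028 m and y of cam_a_center in the frame of holder_left_floor between -0.012 and 0.012 m and z of cam_a_center in the frame of holder_left_floor between 0.008 and 0.018 m and angle between cam_a_center's own z axis and vertical below 0.1 rad and contact force between cam_a and the fingers below 0.1 N and linear speed of cam_a below 0.02 m/s) or (x of cam_b_center in the frame of holder_right_floor between -0.028 and 0.028 m and y of cam_b_center in the frame of holder_right_floor between -0.012 and 0.012 m and z of cam_b_center in the frame of holder_right_floor between 0.008 and 0.018 m and angle between cam_b_center's own z axis and vertical below 0.1 rad and contact force between cam_b and the fingers below 0.1 N and linear speed of cam_b below 0.02 m/s))), for 0.2 s.
3. with the first cam in its holder, the other sits fully home on the keyed spindle, let go of ((((x of cam_a_center in the frame of holder_left_floor between -0.028 and 0.028 m and y of cam_a_center in the frame of holder_left_floor between -0.012 and 0.012 m and z of cam_a_center in the frame of holder_left_floor between 0.008 and 0.018 m and angle between cam_a_center's own z axis and vertical below 0.1 rad and contact force between cam_a and the fingers below 0.1 N and linear speed of cam_a below 0.02 m/s) and (horizontal distance between cam_b_center and spindle_seat below 0.005 m and z of cam_b_center in the frame of spindle_seat between 0.01 and 0.0165 m and angle between cam_b_center's own z axis and vertical below 0.1 rad and angle between the x axis of cam_b_center and the y axis of spindle_seat, either way round below 0.4 rad and contact force between cam_b and the fingers below 0.1 N)) or ((x of cam_b_center in the frame of holder_right_floor between -0.028 and 0.028 m and y of cam_b_center in the frame of holder_right_floor between -0.012 and 0.012 m and z of cam_b_center in the frame of holder_right_floor between 0.008 and 0.018 m and angle between cam_b_center's own z axis and vertical below 0.1 rad and contact force between cam_b and the fingers below 0.1 N and linear speed of cam_b below 0.02 m/s) and (horizontal distance between cam_a_center and spindle_seat below 0.005 m and z of cam_a_center in the frame of spindle_seat between 0.01 and 0.0165 m and angle between cam_a_center's own z axis and vertical below 0.1 rad and angle between the x axis of cam_a_center and the y axis of spindle_seat, either way round below 0.4 rad and contact force between cam_a and the fingers below 0.1 N)))), for 0.2 s.
At the end, for the whole second after the job is handed in: Both cams lie released and at rest, flat (tilt under 0.1 rad) on the floor of the holder to which their nose pointed on the spindle: centre within 28 mm of the holder's middle along it, 12 mm across it, and 8 to 18 mm above its floor. Either way round (x of cam_a_center in the frame of holder_left_floor between -0.028 and 0.028 m and y of cam_a_center in the frame of holder_left_floor between -0.012 and 0.012 m and z of cam_a_center in the frame of holder_left_floor between 0.008 and 0.018 m and angle between each of cam_a_center, cam_b_center's own z axis and vertical below 0.1 rad and contact force between each of cam_a, cam_b and the fingers below 0.1 N and linear speed of each of cam_a, cam_b below 0.02 m/s and x of cam_b_center in the frame of holder_right_floor between -0.028 and 0.028 m and y of cam_b_center in the frame of holder_right_floor between -0.012 and 0.012 m and z of cam_b_center in the frame of holder_right_floor between 0.008 and 0.018 m); the robot touches nothing.
It fails at once if a cam is dropped or thrown into a holder (faster than 0.42 m/s inside it) ((x of cam_a_center in the frame of holder_left_floor between -0.06 and 0.06 m and y of cam_a_center in the frame of holder_left_floor between -0.022 and 0.022 m and z of cam_a_center in the frame of holder_left_floor below 0.045 m and linear speed of cam_a above 0.42 m/s) or (x of cam_a_center in the frame of holder_right_floor between -0.06 and 0.06 m and y of cam_a_center in the frame of holder_right_floor between -0.022 and 0.022 m and z of cam_a_center in the frame of holder_right_floor below 0.045 m and linear speed of cam_a above 0.42 m/s) or (x of cam_b_center in the frame of holder_left_floor between -0.06 and 0.06 m and y of cam_b_center in the frame of holder_left_floor between -0.022 and 0.022 m and z of cam_b_center in the frame of holder_left_floor below 0.045 m and linear speed of cam_b above 0.42 m/s) or (x of cam_b_center in the frame of holder_right_floor between -0.06 and 0.06 m and y of cam_b_center in the frame of holder_right_floor between -0.022 and 0.022 m and z of cam_b_center in the frame of holder_right_floor below 0.045 m and linear speed of cam_b above 0.42 m/s)).
It fails at once if a bystander is moved by more than 30 mm (distance of any of ink_bottle, stamp, padlock, stapler, marker, ink_pad from where it was at the start of the episode above 0.03 m).
It also fails if it takes over 72 s, if anything falls off the work surface, if the arm or the gripper's body presses on something with over 40 N, if the wrist force passes 120 N, or if a joint passes its speed limit or range.

ROBOT

A 6-joint arm with a two-finger parallel gripper is mounted at the origin on the work surface. World frame = base frame: x ahead of the robot, y to its left, z up, the work surface at z = 0. Lengths are in m, angles in rad, forces in N, time in s.
With the tool pointing down it reaches from about 0.325 to 0.75 m from the base axis. Payload 7.6 kg.
Tool frame: the origin (TCP) lies midway between the tips of the shut fingers; the grasp point (between the pads) lies 19 mm behind it; z points along the fingers, y is the line along which they close (so a half turn about z gives the same grasp; the last joint's range is limited). The gripper opens to 85 mm and grips with 20 to 120 N. Pads are 22 mm wide; open, the fingers measure 114 mm over their backs; the gripper's body (76 mm by 85 mm) begins 54 mm behind the grasp point. The pads swing forward as they close: fully open they stand 13 mm farther back than shut.
Start: joints at [-1.401, 0.052, 1.401, -0, 1.689, -0.07], TCP at [0.125, -0.51, 0.231] pointing down, gripper open.
Joint ranges: [-2.9, 2.9], [-0.91, 2.17], [0.12, 2.37], [-1.06, 4.2], [0.26, 2.73], [-2.93, 2.93]. Speed limits (rad/s): [2.57, 2.57, 3.01, 3.14, 3.14, 3.14].

INTERFACE

Orientations are given as a rotation vector (axis times angle).
In Python, from rig import manip, eyes gives the robot as it stands. The module is installed in compiled form; this text tells all that it offers.
- The arm moves only by the shell command python3 -m pendant 'ROWS' [FORCE]. ROWS is JSON, a list of rows, each a list of 5 numbers: the shift along the tool's x, y, z in mm, then the turn about the tool's z in rad, then the gripper command: -1 is shut, 1 is fully open, values between are in proportion. In form: [[tx, ty, tz, turn, jaw], ...]. A call has exactly 5 rows; each row is the pose to reach, as a shift and turn from the pose commanded when the call began, along the tool's axes at that moment; what a row does not reach only later rows make up. A row lasts 1/8 s, in which the tool goes at most 62.5 mm and 10.7 degrees, less where a joint would pass 70% of its speed; a pose out of reach is approached as far as the arm can. A call with a gripper value outside its range is refused whole. The fingers move at their own pace and stop on an object; FORCE is the grip in N (left out, the last holds). Time passes only in rows, so rows that repeat a pose let the fingers close, or fill a call up. It gives the time, the measured TCP pose, the force, the opening and the grip force at its end, in the units of the state.
- manip.read_state(): the state, without advancing time (a new reading comes with each control period).
- eyes.read_camera(name): name is "scene" or "top"; returns a dict with "color" (420x560x3 uint8, blue, green, red), "K" (3x3 intrinsics, pixels), "R" (3x3) and "t" (3): a world point X has camera coordinates R X + t. Camera axes: x right, y down, z forward; pixel columns grow to the right and rows downward; lengths in m; the calibration is good to about 2 mm. A picture is of the moment at which its call begins. There is no depth.
- manip.sign_off(): hands the job in; it is judged then, once.
Trained networks look in the newest picture that a camera, given by its name, has taken for a name from the list of things; names that differ only in an ending like _2 or _b are one class to them, and where a whole thing is asked for, a point or a joint stands for the part that bears it (a point fixed in the world has none). Each returns a list of dicts, best first, with "conf" (0 to 1); they miss things now and then, are a little off and sometimes report something else, mostly with a low value. They report only what shows in the picture. A call takes as long as a camera call. They do not tell look-alikes from the thing itself.
- eyes.find_in(camera, query): "centre" ([column, row] in pixels, amid what is visible of it).
- eyes.landmark_of(camera, query): "centre" ([column, row] in pixels: a listed point, or the origin of a listed thing).
The state is a dict: "t": time; "joint_pos": joint angles; "joint_vel": joint speeds; "joint_torque": joint torques, N m; "tcp_pos": TCP position; "orientation": TCP orientation; "wrist_force": force on the tool from outside, world axes, zero at the start; "moment": the same for the moment, N m; "grip_width": finger opening in m; "finger_force": force on a finger pad.
Only numpy, scipy, OpenCV 4.12 (cv2) and the standard library are available. Lean on these libraries where they do the work, as an engineer would, in place of code of your own. Each camera call takes 0.05 s, during which the arm holds its last target. There are 200 camera calls.

## Working session

There is one attempt and no reset: what is moved stays moved. The work goes in short steps, Python scripts to look and compute and a shell command to move; the robot and the scene stay as the last step left them, time stands still between calls to the robot, and variables do not carry over. Pictures are saved under pics/ and viewed, at most 10 in all, crops included, and the job is handed in when it is done.

```bash
mkdir -p pics; cat > h.py <<'E'
import numpy as np, cv2
from rig import manip, eyes
from scipy.spatial.transform import Rotation as Ro
def tri(p):  # list of (cam,pix)
    A=[];b=[]
    for c,u in p:
        d=c['R'].T@np.linalg.inv(c['K'])@[u[0],u[1],1]; d/=np.linalg.norm(d); o=-c['R'].T@c['t']
        P=np.eye(3)-np.outer(d,d);A.append(P);b.append(P@o)
    return np.linalg.lstsq(np.vstack(A),np.hstack(b),rcond=None)[0]
def onz(c,u,z):
    d=c['R'].T@np.linalg.inv(c['K'])@[u[0],u[1],1]; o=-c['R'].T@c['t']
    return o+d*(z-o[2])/d[2]
def proj(c,X):
    q=c['K']@(c['R']@np.array(X)+c['t']); return q[:2]/q[2]
E
python3 - <<'E'
from h import *
s=manip.read_state(); print({k:np.round(v,3) for k,v in s.items()})
C={n:eyes.read_camera(n) for n in('scene','top')}
for n,c in C.items():
    cv2.imwrite(f'pics/{n}0.png',c['color']); print(n,np.round(-c['R'].T@c['t'],3),c['K'][0,0])
for q in ['cam_a_center','cam_a','spindle_seat','rack','holder_left_floor','holder_right_floor']:
    for n in C: print(q,n,[(round(d['conf'],2),np.round(d['centre'],1).tolist(),np.round(onz(C[n],d['centre'],{'cam_a_center':.018,'cam_a':.004,'spindle_seat':.03,'rack':0}.get(q,.004)),3).tolist()) for d in eyes.landmark_of(n,q)])
E
```

```text
{'t': np.float64(0.0), 'joint_pos': array([-1.401,  0.053,  1.402, -0.   ,  1.689, -0.07 ]), 'joint_vel': array([ 0.   , -0.001, -0.001, -0.001,  0.   , -0.002]), 'joint_torque': array([ 0.0000e+00, -3.8166e+01, -3.6019e+01, -0.0000e+00,  6.0000e-03,
        0.0000e+00]), 'tcp_pos': array([ 0.125, -0.51 ,  0.23 ]), 'orientation': array([-3.117, -0.376,  0.   ]), 'wrist_force': array([-1.208,  0.4  ,  0.525]), 'moment': array([ 0.031, -0.001, -0.07 ]), 'finger_force': np.float64(0.0), 'grip_width': np.float64(0.085)}
scene [0.898 0.518 1.004] 459.0042612882957
top [0.288 0.02  1.017] 381.07993480307687
cam_a_center scene [(0.96, [283.3, 201.6], [0.462, -0.016, 0.018]), (0.83, [328.3, 193.5], [0.351, 0.037, 0.018]), (0.64, [284.5, 203.6], [0.463, -0.009, 0.018])]
cam_a_center top [(0.82, [290.9, 238.6], [0.451, -0.011, 0.018]), (0.56, [276.8, 281.7], [0.338, 0.026, 0.018]), (0.41, [447.2, 215.6], [0.518, -0.431, 0.018])]
cam_a scene [(0.96, [297.8, 237.8], [0.495, 0.087, 0.004]), (0.89, [365.1, 230.1], [0.345, 0.174, 0.004]), (0.85, [344.6, 270.8], [0.464, 0.227, 0.004]), (0.82, [282.3, 201.9], [0.458, -0.024, 0.004]), (0.79, [331.1, 195.3], [0.341, 0.039, 0.004])]
cam_a top [(0.84, [253.6, 226.4], [0.486, 0.09, 0.004]), (0.81, [221.2, 283.9], [0.332, 0.171, 0.004]), (0.71, [274.6, 282.6], [0.336, 0.031, 0.004]), (0.57, [292.1, 236.9], [0.458, -0.014, 0.004]), (0.55, [205.8, 227.3], [0.482, 0.219, 0.004])]
spindle_seat scene []
spindle_seat top [(0.78, [288.6, 173.8], [0.627, -0.003, 0.03])]
rack scene [(0.82, [291.3, 223.7], [0.48, 0.042, 0.0])]
rack top [(0.58, [270.9, 231.1], [0.474, 0.043, 0.0])]
holder_left_floor scene [(0.9, [337.0, 323.7], [0.567, 0.315, 0.004])]
holder_left_floor top [(0.69, [170.7, 193.9], [0.575, 0.321, 0.004])]
holder_right_floor scene [(0.6, [204.5, 143.5], [0.51, -0.324, 0.004])]
holder_right_floor top [(0.89, [398.7, 222.3], [0.501, -0.304, 0.004])]
```

View pics/scene0.png

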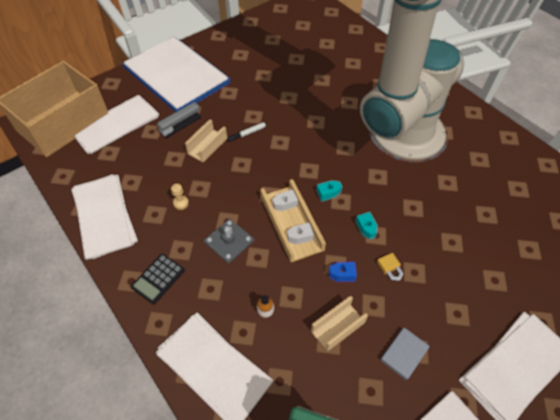

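View pics/top0.png

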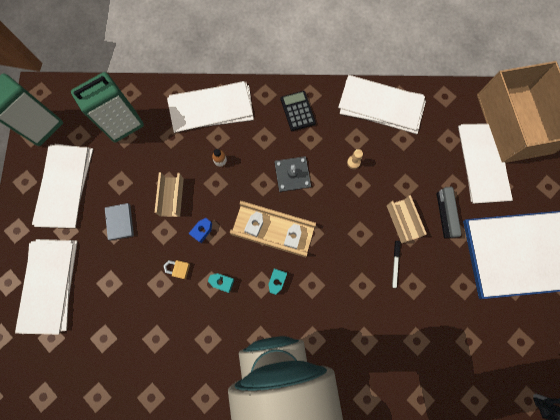

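The pictures show the two grey cams in the rack at top (254,224) and (292,235), or scene (299,234) and (285,200). The look-alikes are blue at top (201,230) and turquoise at (222,282) and (277,281). The spindle is at top (292,173). The holders are at (169,194) on the left and (406,220) on the right. I choose the grey cams in the rack and check them in one close crop.

```bash
python3 - <<'E'
import cv2,numpy as np
t=cv2.imread('pics/top0.png');s=cv2.imread('pics/scene0.png')
f=lambda i,x,y,w,h,k:cv2.resize(i[y:y+h,x:x+w],None,fx=k,fy=k,interpolation=cv2.INTER_CUBIC)
a=f(t,222,150,100,110,4); b=f(s,200,170,130,110,3.0)
# a 400x440; b 390x330
W=np.zeros((590,800,3),np.uint8); W[:440,:400]=a; W[:330,405:795]=b
W[440:,:150]=0
l=f(t,145,165,50,55,4.5);r=f(t,380,190,50,55,4.5)
W[335:335+l.shape[0],405:405+185]=l[:,:185]; W[335:335+r.shape[0],600:600+195]=r[:,:195]
cv2.imwrite('pics/crop1.png',W)
E
```

```text
(no output)
```

View pics/crop1.png

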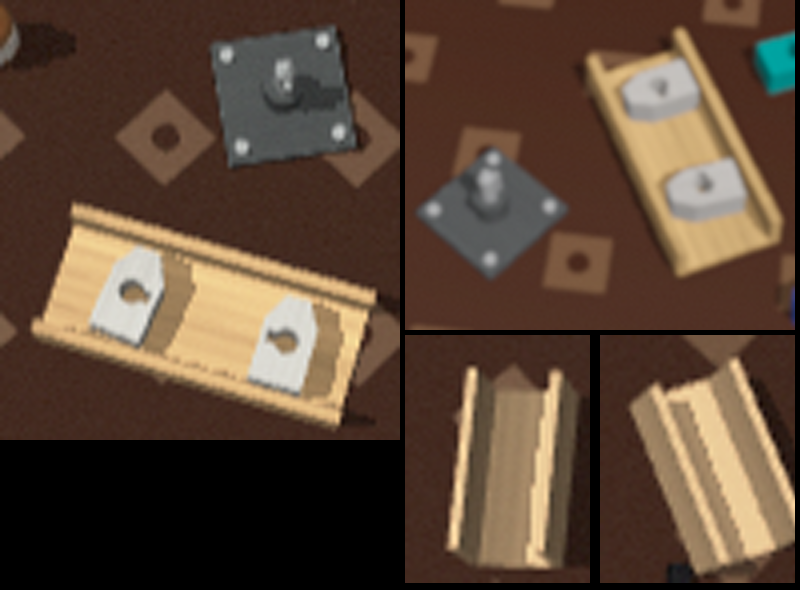

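The crop shows both noses facing away from the robot. The left cam (crop 128,295) has its slot to the right of the nose, so it is cam_b. The right cam (crop 285,340) has its slot to the left, so it is cam_a. Next I fit the known outlines in both views.

```bash
cat > fit.py <<'E'
from h import *
from scipy.optimize import minimize
def box(x0,x1,y0,y1,z0,z1): return np.array([(x,y,z) for x in(x0,x1) for y in(y0,y1) for z in(z0,z1)])
cam=np.array([(x,y,z) for x,y in[(-.03,-.018),(-.03,.018),(.012,.018),(.012,-.018),(.03,.008),(.03,-.008)] for z in(0,.028)])
cyl=lambda r,z0,z1:np.array([(r*np.cos(a),r*np.sin(a),z) for a in np.linspace(0,6.28,16) for z in(z0,z1)])
M={'cam':[cam],'spindle':[box(-.045,.045,-.045,.045,0,.008),cyl(.014,0,.03),cyl(.007,.03,.06),cyl(.003,.06,.066)],
 'holder':[box(-.055,.055,-.028,.028,-.004,0),box(-.055,.055,.022,.028,-.004,.04),box(-.055,.055,-.028,-.022,-.004,.04)]}
S=4
def render(c,m,p,x0,y0,w,h):
    im=np.zeros((h*S,w*S),np.uint8); R=Ro.from_euler('z',p[3]).as_matrix()
    for b in M[m]:
        X=b@R.T+p[:3]; q=c['K']@(c['R']@X.T+c['t'][:,None]); q=(q[:2]/q[2]).T
        q=((q-[x0,y0]+.5)*S-.5).astype(np.float32)
        cv2.fillConvexPoly(im,np.round(cv2.convexHull(q)*16).astype(np.int32),255,shift=4)
    return im
def seg(c,kind,x0,y0,w,h):
    a=cv2.resize(c['color'][y0:y0+h,x0:x0+w],None,fx=S,fy=S,interpolation=cv2.INTER_CUBIC)
    H,Sa,V=cv2.split(cv2.cvtColor(a,cv2.COLOR_BGR2HSV)); 
    if kind=='cam': m=(Sa<50)&(V>95)
    elif kind=='spindle': m=(Sa<70)
    else: m=(V>95)&(Sa>60)&(H>12)&(H<26)
    m=m.astype(np.uint8)*255
    n,l,st,_=cv2.connectedComponentsWithStats(m); 
    m=(l==1+np.argmax(st[1:,4])).astype(np.uint8)*255
    return cv2.morphologyEx(m,cv2.MORPH_CLOSE,np.ones((25,25)) if kind=='cam' else np.ones((9,9)))
def fit(C,kind,p0,freez=False,half=30,names=None):
    T=[]
    for n,c in C.items():
        if names and n not in names: continue
        u=proj(c,np.array(p0[:3])+[0,0,.014]); x0,y0=int(u[0]-half),int(u[1]-half); w=h=2*half
        T.append((c,seg(c,kind,x0,y0,w,h),x0,y0,w,h))
    z=p0[2]
    def cost(v):
        p=[v[0]/100,v[1]/100,(v[3]/100 if freez else z),v[2]]
        return sum(np.abs(cv2.GaussianBlur(render(c,kind,p,*r),(0,0),3).astype(float)-cv2.GaussianBlur(m,(0,0),3)).sum() for c,m,*r in T)/255/S/S
    v0=[p0[0]*100,p0[1]*100,p0[3]]+([z*100] if freez else [])
    sx=np.vstack([v0]+[np.array(v0)+d for d in np.diag([.8,.8,.15,.5][:len(v0)])])
    r=minimize(cost,v0,method='Nelder-Mead',options=dict(initial_simplex=sx,xatol=.003,fatol=.01,maxiter=400))
    r=minimize(cost,r.x,method='Nelder-Mead',options=dict(xatol=.003,fatol=.01,maxiter=400))
    v=r.x; p=[v[0]/100,v[1]/100,(v[3]/100 if freez else z),v[2]]
    out=np.vstack([np.hstack([cv2.cvtColor(m,cv2.COLOR_GRAY2BGR)//2+np.dstack([0*m,0*m,render(c,kind,p,*r)//2]),ov(c,kind,p,r)]) for c,m,*r in T])
    return np.array(p),r.fun,out
def ov(c,kind,p,r):
    x0,y0,w,h=r; a=cv2.resize(c['color'][y0:y0+h,x0:x0+w],None,fx=S,fy=S,interpolation=cv2.INTER_CUBIC)
    k,_=cv2.findContours(render(c,kind,p,*r),cv2.RETR_EXTERNAL,cv2.CHAIN_APPROX_NONE); cv2.drawContours(a,k,-1,(0,0,255),1); return a
E
python3 - <<'E'
from fit import *
C={n:eyes.read_camera(n) for n in('scene','top')}
outs=[]
for nm,k,p,h in [('cam_b','cam',[.487,.088,.004,-.1],18),('cam_a','cam',[.456,-.012,.004,-.1],18),('sp','spindle',[.622,-.003,0,.1],26),
  ('hl','holder',[.57,.318,.004,-.1],34),('hr','holder',[.505,-.31,.004,.35],34)]:
    for fz in (False,True):
        for nn in ((None,) if fz else (['top'],['scene'],None)):
            q,c,o=fit(C,k,p,fz,h,nn); print(nm,fz,nn,np.round(q,4),round(c,1))
    outs.append(cv2.resize(fit(C,k,p,False,h)[2],(300,300)))
W=np.zeros((600,800,3),np.uint8)
for i,o in enumerate(outs): 
    o=cv2.resize(o,(266,266)); W[(i//3)*270:(i//3)*270+266,(i%3)*266:(i%3)*266+266]=o
cv2.imwrite('pics/fit1.png',W)
E
```

```text
cam_b False ['top'] [ 0.4914  0.0869  0.004  -0.3897] 23.9
cam_b False ['scene'] [ 0.4897  0.0854  0.004  -0.4104] 14.2
cam_b False None [ 0.4906  0.0862  0.004  -0.3911] 47.7
cam_b True None [ 0.4906  0.0863  0.0059 -0.409 ] 40.8
cam_a False ['top'] [ 0.4599 -0.0165  0.004  -0.2915] 20.3
cam_a False ['scene'] [ 0.4573 -0.017   0.004  -0.2922] 12.0
cam_a False None [ 0.4579 -0.0163  0.004  -0.2858] 38.3
cam_a True None [ 0.4582 -0.0159  0.0058 -0.2935] 35.1
sp False ['top'] [ 0.6372 -0.014   0.      0.1637] 10.9
sp False ['scene'] [ 0.637  -0.0143  0.      0.1652] 14.4
sp False None [ 0.6371 -0.0141  0.      0.1654] 27.9
sp True None [ 0.6373 -0.0134  0.0024  0.1694] 46.8
hl False ['top'] [ 0.5688  0.3219  0.004  -0.0244] 269.8
hl False ['scene'] [ 0.5697  0.32    0.004  -0.0547] 404.6
hl False None [ 0.5684  0.3211  0.004  -0.0281] 683.5
hl True None [ 0.5684  0.3202  0.0076 -0.0334] 675.9
hr False ['top'] [ 0.5067 -0.3172  0.004   0.3223] 157.0
hr False ['scene'] [ 0.5069 -0.3174  0.004   0.2676] 112.8
hr False None [ 0.5072 -0.317   0.004   0.3164] 283.4
hr True None [ 0.5053 -0.3157  0.0087  0.3215] 271.6
```

View pics/fit1.png

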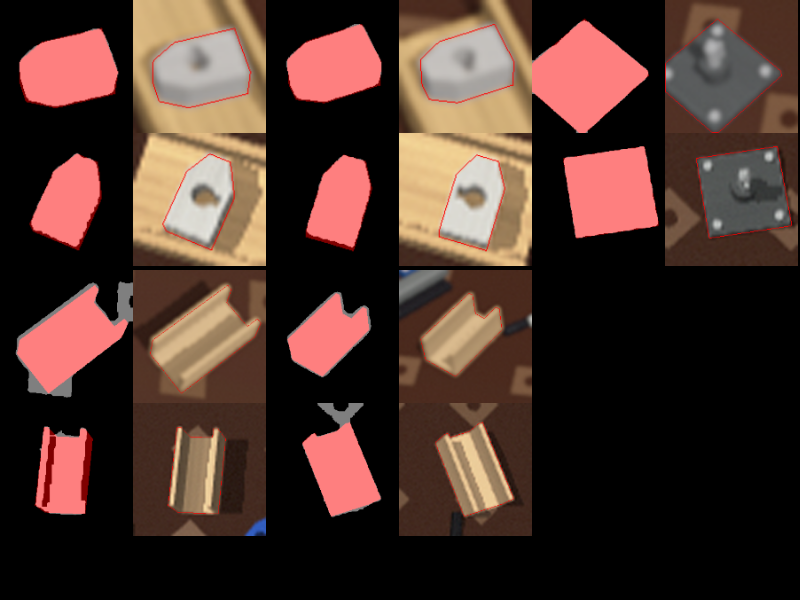

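The fits agree between the views to about 2 mm. I have cam_a at (.458,-.0165) yaw -.29, cam_b at (.490,.086) yaw -.40, and the spindle at (.637,-.014) yaw .165. The left holder is at (.569,.321) yaw -.04 and the right holder at (.507,-.317) yaw .31. The height checks came out at 2-5 mm off the given values. I start with cam_a.

```bash
cat > plan.py <<'E'
import sys; from h import *
x,y,z,psi=map(float,sys.argv[1:5]); s=manip.read_state(); R=Ro.from_rotvec(s['orientation']).as_matrix()
p0=np.arctan2(R[1,0],R[0,0]); d=R.T@(np.array([x,y,z])-s['tcp_pos'])*1000
print('shift',np.round(d,1),'turn',np.round(-(psi-p0),3),'| tcp',np.round(s['tcp_pos'],4),'psi',round(p0,3),'tilt',np.round(R[:2,2],3),'j6',round(s['joint_pos'][5],2),'t',round(s['t'],2),'F',np.round(s['wrist_force'],1),'w',round(s['grip_width'],4))
E
python3 plan.py .458 -.0165 .15 -.29
```

```text
shift [ 441.  -400.2   81.3] turn 0.53 | tcp [ 0.1247 -0.51    0.2313] psi 0.24 tilt [-0. -0.] j6 -0.07 t 0.8 F [-0.5  0.3  0.9] w 0.0855
```

```bash
python3 -m pendant '[[44,-40,0,0.1,1],[88,-80,0,0.2,1],[132,-120,0,0.3,1],[176,-160,10,0.4,1],[220,-200,20,0.53,1]]' 40; python3 plan.py .458 -.0165 .15 -.29
```

```text
t: 1.42
tcp_pos: [0.2917, -0.2619, 0.2113]
orientation: [3.107, -0.461, 0.002]
wrist_force: [1.1, 0.3, -0.0]
grip_width: 0.0856
finger_force: 0.0
shift [  87.8 -283.1   61.3] turn -0.005 | tcp [ 0.2917 -0.2619  0.2113] psi -0.295 tilt [ 0.001 -0.001] j6 1.04 t 1.43 F [ 1.1  0.3 -0. ] w 0.0856
```

```bash
python3 -m pendant '[[17,-56,12,0,0.6],[35,-112,24,0,0.6],[52,-168,36,0,0.6],[70,-225,48,0,0.6],[88,-283,60,0,0.6]]'; python3 -m pendant '[[0,0,0,0,0.6],[0,0,0,0,0.6],[0,0,0,0,0.6],[0,0,0,0,0.6],[0,0,0,0,0.6]]' >/dev/null; python3 plan.py .458 -.0165 .06 -.29; python3 - <<'E'
import sys
from h import *
C={n:eyes.read_camera(n) for n in('scene','top')}
for n in C:
  u=proj(C[n],[.458,-.0165,.05]);x,y=int(u[0])-40,int(u[1])-45
  globals()[n]=cv2.resize(C[n]['color'][y:y+90,x:x+80],None,fx=4.8,fy=4.8,interpolation=cv2.INTER_CUBIC)
cv2.imwrite('pics/c2.png',np.hstack([scene,top]))
E
```

```text
t: 2.05
tcp_pos: [0.4572, -0.0156, 0.1513]
orientation: [3.108, -0.454, 0.002]
wrist_force: [1.8, -0.5, 1.0]
grip_width: 0.0686
finger_force: 0.0
shift [ 1.3 -2.1 91.6] turn -0.001 | tcp [ 0.4561 -0.0181  0.1516] psi -0.291 tilt [ 0.001 -0.   ] j6 1.74 t 2.67 F [ 0.6 -0.4  0.2] w 0.0681
```

View pics/c2.png

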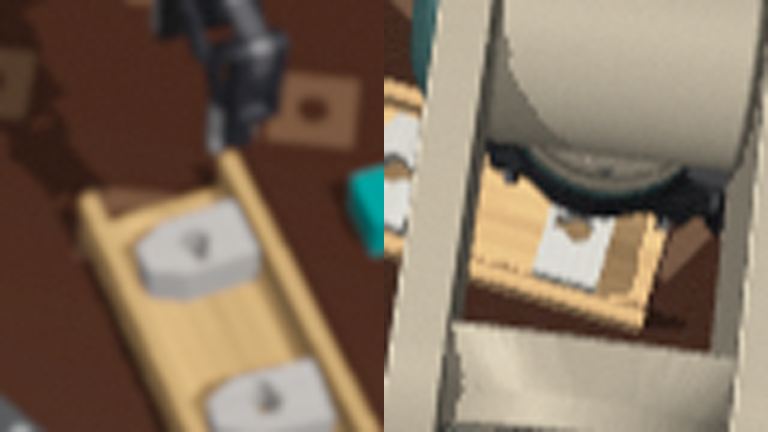

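The scene view shows the gripper above the rack with cam_a at (200,245) below it, but the arm hides most of the top view. I descend.

```bash
python3 -m pendant '[[1,-2,30,0,0.6],[1,-2,60,0,0.6],[1,-2,92,0,0.6],[1,-2,92,0,0.6],[1,-2,92,0,0.6]]'>/dev/null; python3 plan.py .458 -.0165 .010 -.29
```

```text
shift [-0.4  0.7 50.6] turn -0.0 | tcp [ 0.4585 -0.016   0.0606] psi -0.29 tilt [ 0.002 -0.   ] j6 1.75 t 3.4 F [-0.1  0.2 -0.2] w 0.0682
```

```bash
python3 -m pendant '[[0,0,20,0,0.6],[0,0,40,0,0.6],[0,0,51,0,0.6],[0,0,51,0,0.6],[0,0,51,0,0.6]]'; python3 -m pendant '[[0,0,0,0,0.2],[0,0,0,0,-0.5],[0,0,0,0,-1],[0,0,0,0,-1],[0,0,0,0,-1]]' 50;python3 -m pendant '[[0,0,0,0,-1],[0,0,0,0,-1],[0,0,-20,0,-1],[0,0,-50,0,-1],[0,0,-70,0,-1]]'; python3 plan.py .458 -.0165 .15 1.736
```

```text
t: 4.03
tcp_pos: [0.4585, -0.016, 0.0094]
orientation: [3.109, -0.454, 0.003]
wrist_force: [-0.3, 0.7, 0.5]
grip_width: 0.0681
finger_force: 0.0
t: 4.65
tcp_pos: [0.4583, -0.0159, 0.009]
orientation: [3.109, -0.454, 0.002]
wrist_force: [-0.2, 0.6, 4.9]
grip_width: 0.0353
finger_force: 51.8
t: 5.28
tcp_pos: [0.4577, -0.0159, 0.0791]
orientation: [3.108, -0.454, 0.0]
wrist_force: [0.5, -0.2, -0.8]
grip_width: 0.035
finger_force: 51.1
shift [  0.5   0.5 -70.9] turn -2.026 | tcp [ 0.4577 -0.0159  0.0791] psi -0.29 tilt [ 0. -0.] j6 1.75 t 5.28 F [ 0.5 -0.2 -0.8] w 0.035
```

```bash
python3 -m pendant '[[0,0,-35,-0.1,-1],[0,0,-71,-0.27,-1],[0,0,-71,-0.45,-1],[0,0,-71,-0.63,-1],[0,0,-71,-0.8,-1]]'>/dev/null; python3 plan.py .637 -.014 .15 1.736
```

```text
shift [157.2  87.   -1.5] turn -1.22 | tcp [ 0.4574 -0.0158  0.1487] psi 0.516 tilt [-0.001  0.   ] j6 0.94 t 5.9 F [-0.8  0.5 -0.4] w 0.0348
```

```bash
python3 -m pendant '[[0,0,0,-0.18,-1],[0,0,0,-0.36,-1],[0,0,0,-0.54,-1],[0,0,0,-0.72,-1],[0,0,0,-0.9,-1]]'>/dev/null; python3 plan.py .637 -.014 .15 1.736
```

```text
shift [ 29.6 177.2  -1.6] turn -0.32 | tcp [ 0.4574 -0.0158  0.1486] psi 1.416 tilt [-0.001  0.   ] j6 0.04 t 6.53 F [-0.5 -0.4 -0.6] w 0.0349
```

```bash
python3 -m pendant '[[7,44,0,-0.1,-1],[15,88,0,-0.2,-1],[22,132,0,-0.32,-1],[30,177,0,-0.32,-1],[30,177,0,-0.32,-1]]'>/dev/null; python3 -m pendant '[[0,0,0,0,-1],[0,0,0,0,-1],[0,0,0,0,-1],[0,0,0,0,-1],[0,0,0,0,-1]]'>/dev/null;python3 plan.py .637 -.014 .09 1.736
python3 - <<'E'
from fit import *
C={n:eyes.read_camera(n) for n in('scene','top')}
for n in C:
  u=proj(C[n],[.637,-.014,.1]);x,y=int(u[0])-35,int(u[1])-40
  a=cv2.resize(C[n]['color'][y:y+90,x:x+80],None,fx=4.8,fy=4.8,interpolation=cv2.INTER_CUBIC)
  globals()[n]=a
cv2.imwrite('pics/c3.png',np.hstack([scene,top]))
E
```

```text
shift [ 0.7 -0.1 59.6] turn -0.006 | tcp [ 0.6372 -0.0146  0.1496] psi 1.73 tilt [ 0. -0.] j6 -0.24 t 7.78 F [ 0.1 -0.3 -1.1] w 0.0352
```

View pics/c3.png

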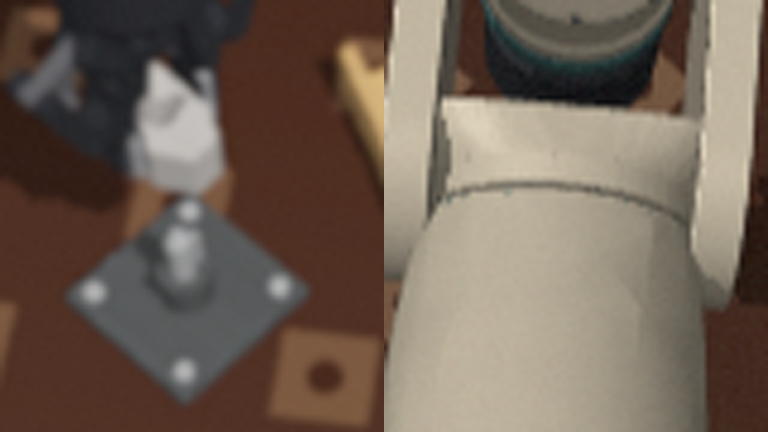

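The scene view shows the cam held above the spindle (184,250), with its nose pointing to the spindle's +y. I lower it in stages while watching the force.

```bash
python3 -m pendant '[[0.5,0,25,0,-1],[0.5,0,50,0,-1],[0.5,0,75,0,-1],[0.5,0,76,0,-1],[0.5,0,76,0,-1]]' 30>/dev/null; python3 plan.py .637 -.014 .035 1.736;  python3 -m pendant '[[0,0,2,0,-1],[0,0,4,0,-1],[0,0,6,0,-1],[0,0,8,0,-1],[0,0,9,0,-1]]'
```

```text
t: 8.5
tcp_pos: [0.6377, -0.0142, 0.0745]
orientation: [2.037, 2.39, 0.001]
wrist_force: [-0.1, 0.3, -0.4]
grip_width: 0.0353
finger_force: 51.1
shift [ 0.3 -0.7 39.5] turn -0.006 | tcp [ 0.6377 -0.0142  0.0745] psi 1.73 tilt [ 0.001 -0.   ] j6 -0.24 t 8.5 F [-0.1  0.3 -0.4] w 0.0353
t: 9.12
tcp_pos: [0.6375, -0.0145, 0.0649]
orientation: [2.037, 2.39, 0.0]
wrist_force: [-0.1, -2.3, 3.6]
grip_width: 0.0356
finger_force: 51.6
```

```bash
python3 -m pendant '[[-0.8,0,1,0,-1],[-0.8,0,2,0,-1],[-0.8,0,3,0,-1],[-0.8,0,4,0,-1],[-0.8,0,5,0,-1]]'; python3 -m pendant '[[0,0,1,0,-1],[0,0,2,0,-1],[0,0,3,0,-1],[0,0,4,0,-1],[0,0,4,0,-1]]'
```

```text
t: 9.75
tcp_pos: [0.6374, -0.0152, 0.0593]
orientation: [2.038, 2.39, -0.0]
wrist_force: [0.0, -3.6, 1.7]
grip_width: 0.035
finger_force: 51.2
t: 10.38
tcp_pos: [0.6375, -0.0152, 0.0553]
orientation: [2.038, 2.39, -0.0]
wrist_force: [1.6, -6.0, 1.2]
grip_width: 0.0344
finger_force: 51.3
```

```bash
python3 -m pendant '[[-1,0,1,0,-1],[-1,0,2,0,-1],[-1,0,4,0,-1],[-1,0,6,0,-1],[-1,0,7,0,-1]]'; python3 -m pendant '[[0,0,2,0,-1],[0,0,4,0,-1],[0,0,6,0,-1],[0,0,8,0,-1],[0,0,8,0,-1]]'; python3 plan.py .637 -.014 .035 1.736
```

```text
t: 11.0
tcp_pos: [0.6372, -0.0155, 0.0478]
orientation: [-2.037, -2.39, 0.0]
wrist_force: [-0.6, 0.1, -0.9]
grip_width: 0.0349
finger_force: 51.3
t: 11.62
tcp_pos: [0.6374, -0.0159, 0.04]
orientation: [-2.038, -2.391, 0.0]
wrist_force: [0.3, 1.0, -1.1]
grip_width: 0.0352
finger_force: 51.3
shift [ 1.9 -0.   5. ] turn -0.006 | tcp [ 0.6374 -0.0159  0.04  ] psi 1.73 tilt [-0. -0.] j6 -0.24 t 11.62 F [ 0.3  1.  -1.1] w 0.0352
```

```bash
python3 -m pendant '[[0.3,0,1,0,-1],[0.3,0,2,0,-1],[0.3,0,3,0,-1],[0.3,0,4,0,-1],[0.3,0,4.5,0,-1]]'; python3 -m pendant '[[0,0,0.3,0,-1],[0,0,0.6,0,-1],[0,0,1,0,-1],[0,0,1,0,-1],[0,0,1,0,-1]]'
```

```text
t: 12.25
tcp_pos: [0.6374, -0.0156, 0.0357]
orientation: [2.038, 2.391, -0.0]
wrist_force: [-0.5, -0.8, -1.3]
grip_width: 0.0352
finger_force: 51.3
t: 12.88
tcp_pos: [0.6375, -0.0156, 0.035]
orientation: [2.038, 2.391, 0.0]
wrist_force: [-1.2, 0.9, 0.8]
grip_width: 0.035
finger_force: 51.4
```

```bash
python3 -m pendant '[[0,0,0.5,0,-1],[0,0,1,0,-1],[0,0,1.4,0,-1],[0,0,1.4,0,-1],[0,0,1.4,0,-1]]'; python3 -m pendant '[[0,0,0,0,-0.1],[0,0,0,0,0.2],[0,0,0,0,0.5],[0,0,0,0,0.5],[0,0,0,0,0.5]]';  python3 -m pendant '[[0,0,-30,0,0.6],[0,0,-60,0,0.6],[0,0,-90,0,0.6],[0,0,-115,0,0.8],[0,0,-115,0,1]]'; python3 plan.py .5 -.15 .2 .8
```

```text
t: 13.5
tcp_pos: [0.6375, -0.0156, 0.035]
orientation: [2.038, 2.391, 0.0]
wrist_force: [-6.1, 0.1, 9.6]
grip_width: 0.0348
finger_force: 52.6
t: 14.12
tcp_pos: [0.6374, -0.0156, 0.0333]
orientation: [2.038, 2.391, -0.0]
wrist_force: [-0.5, 0.5, 0.2]
grip_width: 0.0642
finger_force: 0.0
t: 14.75
tcp_pos: [0.6386, -0.0157, 0.1509]
orientation: [2.035, 2.388, 0.004]
wrist_force: [0.2, -0.3, -0.5]
grip_width: 0.0855
finger_force: 0.0
shift [-110.7 -157.8  -49.7] turn 0.93 | tcp [ 0.6386 -0.0157  0.1509] psi 1.73 tilt [ 0.005 -0.   ] j6 -0.24 t 14.75 F [ 0.2 -0.3 -0.5] w 0.0855
```

Contact at TCP .035 matches the expected home height. I turn the gripper for the end grasp and check with the scene camera.

```bash
python3 -m pendant '[[0,0,0,0.18,1],[0,0,0,0.36,1],[0,0,0,0.54,1],[0,0,0,0.72,1],[0,0,0,0.9,1]]'>/dev/null; python3 -m pendant '[[0,0,0,0.18,1],[0,0,0,0.36,1],[0,0,0,0.54,1],[0,0,0,0.665,1],[0,0,0,0.665,1]]'>/dev/null; python3 plan.py .6374 -.0155 .04 .165
python3 - <<'E'
from fit import *
C={'scene':eyes.read_camera('scene')}
for z in(.03,.036): 
  q,c,o=fit(C,'cam',[.6374,-.0155,z,1.736],False,20); print(z,np.round(q,4),round(c,1))
q,c,o=fit(C,'cam',[.6374,-.0155,.03,1.736],False,20)
cv2.imwrite('pics/c4.png',cv2.resize(o,None,fx=2,fy=2))
E
```

```text
shift [8.000e-01 1.000e-01 1.066e+02] turn 0.001 | tcp [ 0.6369 -0.0156  0.1466] psi 0.166 tilt [-0.002  0.   ] j6 1.32 t 16.0 F [0.5 0.2 0.2] w 0.0856
0.03 [ 0.6354 -0.0122  0.03    1.796 ] 65.8
0.036 [ 0.6371 -0.0081  0.036   1.7705] 60.6
```

View pics/c4.png

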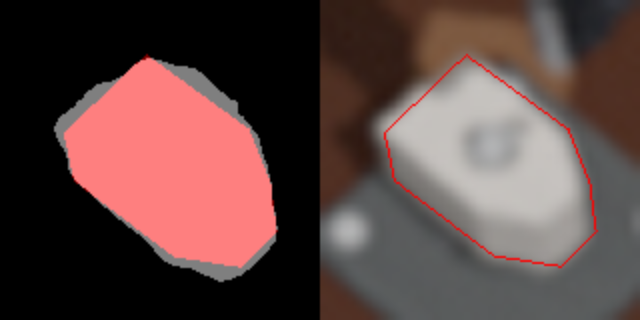

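The crop shows the cam flat and home with the shaft end showing in its bore (490,145), nose to +y, the left side. Next I take it by the ends.

```bash
python3 -m pendant '[[1,0,30,0,1],[1,0,60,0,1],[1,0,85,0,1],[1,0,105,0,1],[1,0,117,0,1]]'; python3 plan.py .6374 -.0155 .029 .165; python3 -m pendant '[[0,0,0,0,0.7],[0,0,0,0,0.4],[0,0,0,0,0.2],[0,0,0,0,-1],[0,0,0,0,-1]]' 50;python3 -m pendant '[[0,0,0,0,-1],[0,0,0,0,-1],[0,0,0,0,-1],[0,0,0,0,-1],[0,0,0,0,-1]]' 
```

```text
t: 16.68
tcp_pos: [0.638, -0.0154, 0.0299]
orientation: [-3.131, -0.26, 0.002]
wrist_force: [-0.3, 1.4, 0.4]
grip_width: 0.0852
finger_force: 0.0
shift [-0.6 -0.   0.9] turn 0.001 | tcp [ 0.638  -0.0154  0.0299] psi 0.166 tilt [-0.001  0.   ] j6 1.32 t 16.68 F [-0.3  1.4  0.4] w 0.0852
t: 17.3
tcp_pos: [0.6393, -0.0155, 0.0329]
orientation: [3.13, 0.259, 0.004]
wrist_force: [-0.6, 0.3, 6.1]
grip_width: 0.0593
finger_force: 54.8
t: 17.92
tcp_pos: [0.6393, -0.0155, 0.0329]
orientation: [3.13, 0.259, 0.004]
wrist_force: [-0.7, 0.5, 5.4]
grip_width: 0.059
finger_force: 54.8
```

```bash
python3 -m pendant '[[0,0,-5,0,-1],[0,0,-12,0,-1],[0,0,-22,0,-1],[0,0,-35,0,-1],[0,0,-50,0,-1]]';python3 -m pendant '[[0,0,-30,0,-1],[0,0,-60,0,-1],[0,0,-80,0,-1],[0,0,-80,0,-1],[0,0,-80,0,-1]]'; python3 plan.py .569 .321 .16 1.53
python3 - <<'E'
from fit import *
C={'scene':eyes.read_camera('scene')}; p=manip.read_state()['tcp_pos']
u=proj(C['scene'],p);x,y=int(u[0])-40,int(u[1])-30
cv2.imwrite('pics/c5.png',cv2.resize(C['scene']['color'][y:y+80,x:x+80],None,fx=6,fy=6,interpolation=cv2.INTER_CUBIC))
E
```

```text
t: 18.55
tcp_pos: [0.6385, -0.0155, 0.0825]
orientation: [3.131, 0.259, 0.0]
wrist_force: [0.6, 0.5, -0.4]
grip_width: 0.059
finger_force: 54.3
t: 19.18
tcp_pos: [0.6379, -0.0154, 0.1599]
orientation: [-3.131, -0.259, 0.003]
wrist_force: [-0.3, 0.5, -1.0]
grip_width: 0.0592
finger_force: 54.3
shift [-1.270e+01 -3.431e+02  1.000e-01] turn -1.365 | tcp [ 0.6379 -0.0154  0.1599] psi 0.165 tilt [-0.002  0.   ] j6 1.32 t 19.18 F [-0.3  0.5 -1. ] w 0.0592
```

View pics/c5.png

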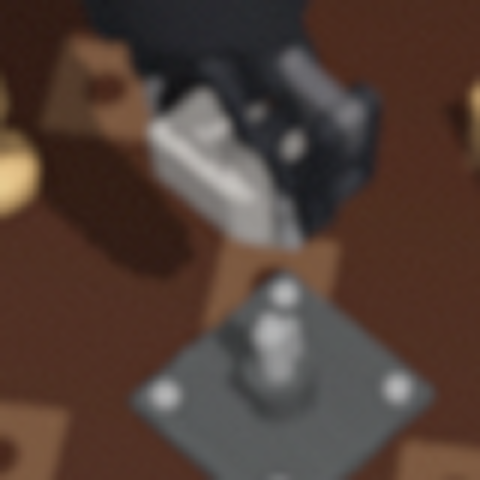

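The cam is held level by its ends above the spindle at (210,160). Before the move I refine the left holder.

```bash
python3 - <<'E'
from fit import *
import fit as F
C={n:eyes.read_camera(n) for n in('scene','top')}
def seg2(c,kind,x0,y0,w,h):
    a=cv2.resize(c['color'][y0:y0+h,x0:x0+w],None,fx=S,fy=S,interpolation=cv2.INTER_CUBIC).astype(float)
    m=((a[...,1]-a[...,0]>T1)&(a[...,1]>70)).astype(np.uint8)*255
    m=cv2.morphologyEx(m,cv2.MORPH_OPEN,np.ones((7,7)))
    n,l,st,_=cv2.connectedComponentsWithStats(m); return cv2.morphologyEx((l==1+np.argmax(st[1:,4])).astype(np.uint8)*255,cv2.MORPH_CLOSE,np.ones((9,9)))
F.seg=seg2
outs=[]
for nm,p in(('hl',[.569,.321,.004,-.04]),('hr',[.507,-.317,.004,.31])):
  for T1 in (20,28):
    for nn in(['top'],['scene'],None):
        q,c,o=fit(C,'holder',p,False,28,nn); print(nm,T1,nn,np.round(q,4),round(c,1))
    outs.append(o)
cv2.imwrite('pics/c6.png',cv2.resize(np.vstack([np.hstack(outs[:2]),np.hstack(outs[2:])]),(600,600)))
E
```

```text
hl 20 ['top'] [0.5697 0.3149 0.004  0.2113] 419.8
hl 20 ['scene'] [ 0.5695  0.32    0.004  -0.058 ] 313.1
hl 20 None [0.5693 0.3198 0.004  0.0008] 776.6
hl 28 ['top'] [0.569  0.3141 0.004  0.2624] 453.2
hl 28 ['scene'] [ 0.5678  0.3194  0.004  -0.0235] 85.5
hl 28 None [ 0.5681  0.3197  0.004  -0.0062] 584.6
hr 20 ['top'] [ 0.5071 -0.3174  0.004   0.311 ] 539.0
hr 20 ['scene'] [ 0.6092 -0.4952  0.004   2.9069] 80.2
hr 20 None [ 0.5091 -0.3233  0.004   0.5191] 1372.2
hr 28 ['top'] [ 0.5109 -0.3127  0.004  -0.0753] 588.5
hr 28 ['scene'] [ 0.6489 -0.3528  0.004   1.1093] 29.4
hr 28 None [ 0.502  -0.3174  0.004   1.0979] 1395.8
```

View pics/c6.png

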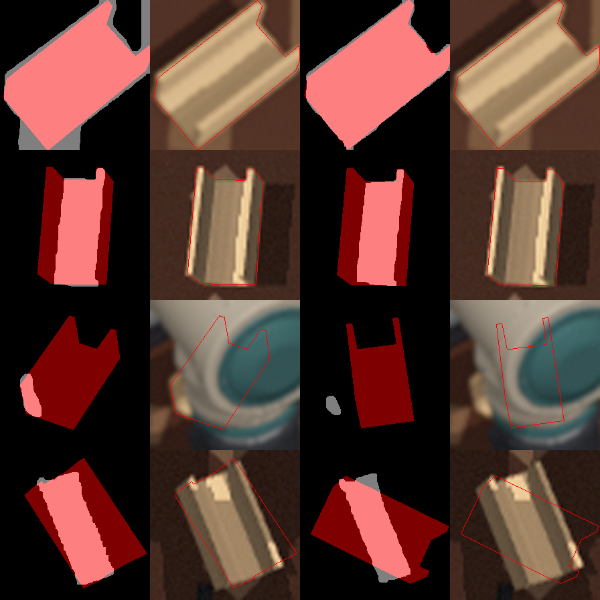

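The left holder's overlay fits at (.569,.320) with yaw about -.03. Now I move over it.

```bash
python3 -m pendant '[[-2,-55,0,-0.17,-1],[-5,-110,0,-0.34,-1],[-7,-165,0,-0.5,-1],[-9,-220,0,-0.67,-1],[-11,-275,0,-0.84,-1]]' >/dev/null; python3 plan.py .569 .3216 .16 1.54
```

```text
shift [ 49.2 -45.8   0.5] turn -0.53 | tcp [0.5816 0.2556 0.1606] psi 1.01 tilt [-0.001 -0.001] j6 0.92 t 19.95 F [-0.2 -0.5 -1.2] w 0.0588
```

```bash
python3 -m pendant '[[20,-18,0,-0.15,-1],[40,-36,0,-0.32,-1],[49,-46,0,-0.49,-1],[49,-46,0,-0.53,-1],[49,-46,0,-0.53,-1]]' >/dev/null;  python3 -m pendant '[[0,0,20,0,-1],[0,0,40,0,-1],[0,0,60,0,-1],[0,0,80,0,-1],[0,0,100,0,-1]]' ; python3 plan.py .569 .3216 .009 1.54
python3 - <<'E'
from fit import *
C={n:eyes.read_camera(n) for n in('scene','top')}
o=[]
for n in C:
  u=proj(C[n],[.569,.32,.03]);x,y=int(u[0])-30,int(u[1])-40
  o.append(cv2.resize(C[n]['color'][y:y+70,x:x+64],None,fx=6,fy=6,interpolation=cv2.INTER_CUBIC))
cv2.imwrite('pics/c7.png',np.hstack(o))
E
```

```text
t: 21.2
tcp_pos: [0.5697, 0.32, 0.0597]
orientation: [-2.261, -2.181, 0.001]
wrist_force: [1.5, 0.4, -1.5]
grip_width: 0.0593
finger_force: 54.3
shift [ 1.6 -0.8 50.7] turn -0.005 | tcp [0.5697 0.32   0.0597] psi 1.535 tilt [-0. -0.] j6 0.49 t 21.2 F [ 1.5  0.4 -1.5] w 0.0593
```

View pics/c7.png

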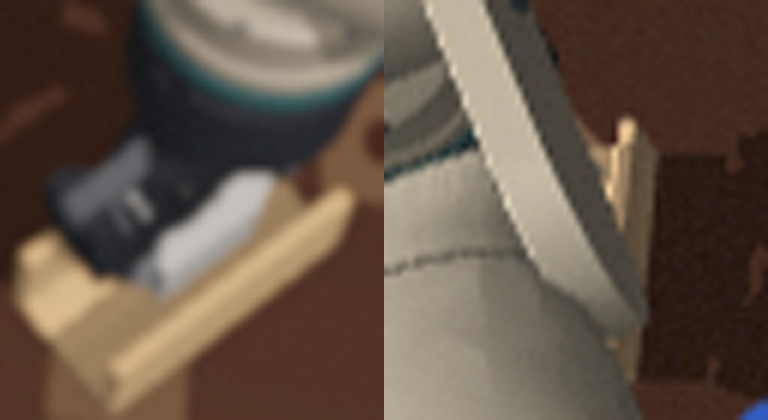

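The crop shows the cam parallel to the channel and between the walls (215,240). I lower it slowly; that was my tenth picture, so from here I go by numbers.

```bash
python3 -m pendant '[[1.6,-0.8,8,0,-1],[1.6,-0.8,16,0,-1],[1.6,-0.8,22,0,-1],[1.6,-0.8,26,0,-1],[1.6,-0.8,28,0,-1]]' ; python3 -m pendant '[[0,0,4,0,-1],[0,0,8,0,-1],[0,0,12,0,-1],[0,0,15,0,-1],[0,0,18,0,-1]]'; python3 plan.py .569 .3216 .007 1.54
```

```text
t: 21.92
tcp_pos: [0.5691, 0.3217, 0.0332]
orientation: [2.261, 2.181, -0.0]
wrist_force: [0.7, 0.8, -2.4]
grip_width: 0.0587
finger_force: 54.2
t: 22.55
tcp_pos: [0.5692, 0.3217, 0.0151]
orientation: [2.261, 2.181, -0.0]
wrist_force: [-0.7, -0.3, -1.9]
grip_width: 0.0589
finger_force: 54.2
shift [-0.1 -0.2  8.1] turn -0.005 | tcp [0.5692 0.3217 0.0151] psi 1.535 tilt [ 0. -0.] j6 0.49 t 22.55 F [-0.7 -0.3 -1.9] w 0.0589
```

```bash
python3 -m pendant '[[0,0,2,0,-1],[0,0,4,0,-1],[0,0,6,0,-1],[0,0,7,0,-1],[0,0,7,0,-1]]' ; python3 -m pendant '[[0,0,0.5,0,-1],[0,0,1,0,-1],[0,0,1.5,0,-1],[0,0,2,0,-1],[0,0,2,0,-1]]'
```

```text
t: 23.18
tcp_pos: [0.5691, 0.3216, 0.0083]
orientation: [2.261, 2.181, -0.0]
wrist_force: [-0.6, 0.2, -1.4]
grip_width: 0.059
finger_force: 54.2
t: 23.8
tcp_pos: [0.5693, 0.3217, 0.0069]
orientation: [2.261, 2.181, 0.001]
wrist_force: [-2.3, -1.5, 4.4]
grip_width: 0.0591
finger_force: 54.7
```

The floor contact is at .0069, as predicted. I release and lift.

```bash
python3 -m pendant '[[0,0,0,0,0.5],[0,0,0,0,0.7],[0,0,0,0,0.9],[0,0,0,0,1],[0,0,0,0,1]]' ; python3 -m pendant '[[0,0,-10,0,1],[0,0,-40,0,1],[0,0,-80,0,1],[0,0,-120,0,1],[0,0,-160,0,1]]'; python3 plan.py .4905 .086 .16 2.74
```

```text
t: 24.42
tcp_pos: [0.5692, 0.3217, 0.0063]
orientation: [2.261, 2.181, -0.0]
wrist_force: [-0.7, 0.2, -0.4]
grip_width: 0.0855
finger_force: 0.0
t: 25.05
tcp_pos: [0.5691, 0.3217, 0.1687]
orientation: [2.261, 2.181, 0.002]
wrist_force: [1.7, 0.8, -0.1]
grip_width: 0.0853
finger_force: 0.0
shift [-238.4  -70.1    8.5] turn -1.205 | tcp [0.5691 0.3217 0.1687] psi 1.535 tilt [0.001 0.   ] j6 0.49 t 25.05 F [ 1.7  0.8 -0.1] w 0.0853
```

```bash
python3 -m pendant '[[-45,-14,0,-0.18,1],[-90,-28,0,-0.36,1],[-135,-42,0,-0.54,1],[-180,-56,0,-0.72,1],[-238,-70,8,-0.9,0.6]]' >/dev/null; python3 plan.py .4905 .086 .06 2.74; python3 - <<'E'
from fit import *
C={'scene':eyes.read_camera('scene'),'top':eyes.read_camera('top')}
for nn in ['scene'],['top'],None: print(nn,[np.round(v,4) for v in fit(C,'cam',[.569,.32,.004,-.03],False,18,nn)[:2]])
print([np.round(v,4) for v in fit(C,'cam',[.4905,.086,.004,-.4],False,18,['scene'])[:2]])
E
```

```text
shift [ -0.2  -1.9 100.3] turn -0.306 | tcp [0.4913 0.0876 0.1603] psi 2.434 tilt [0.003 0.   ] j6 -0.76 t 25.68 F [ 1.4 -1.3 -0. ] w 0.0699
['scene'] [array([0.5694, 0.3154, 0.004 , 0.0656]), np.float64(102.4931)]
['top'] [array([0.5714, 0.3229, 0.004 , 0.0761]), np.float64(75.963)]
None [array([0.5703, 0.3195, 0.004 , 0.0087]), np.float64(224.4699)]
[array([ 0.4896,  0.0856,  0.004 , -0.4044]), np.float64(16.6387)]
```

```bash
python3 -m pendant '[[0,-2,20,-0.15,0.6],[0,-2,40,-0.306,0.6],[0,-2,70,-0.306,0.6],[0,-2,100,-0.306,0.6],[0,-2,100,-0.306,0.6]]'>/dev/null; python3 plan.py .4905 .0862 .009 2.74
```

```text
shift [-2.1 -0.3 48.3] turn -0.007 | tcp [0.4889 0.0873 0.0573] psi 2.733 tilt [-0.004 -0.   ] j6 -1.06 t 26.4 F [ 0.4 -0.6  1. ] w 0.0683
```

```bash
python3 -m pendant '[[-1,0,5,0,0.6],[-1,0,10,0,0.6],[-1,0,10,0,0.6],[-1,0,10,0,0.6],[-1,0,10,0,0.6]]'>/dev/null; python3 plan.py .4905 .0862 .009 2.74
```

```text
shift [ 0.5 -0.7 40. ] turn -0.006 | tcp [0.4912 0.0867 0.049 ] psi 2.734 tilt [ 0.001 -0.   ] j6 -1.06 t 27.02 F [-0.3 -0.3 -0.1] w 0.0682
```

```bash
python3 -m pendant '[[0.3,-0.5,15,0,0.6],[0.3,-0.5,30,0,0.6],[0.3,-0.5,40,0,0.6],[0.3,-0.5,40,0,0.6],[0.3,-0.5,40,0,0.6]]'; python3 -m pendant '[[0,0,0,0,0.2],[0,0,0,0,-0.5],[0,0,0,0,-1],[0,0,0,0,-1],[0,0,0,0,-1]]' 50;python3 -m pendant '[[0,0,0,0,-1],[0,0,0,0,-1],[0,0,-20,0,-1],[0,0,-60,0,-1],[0,0,-110,0,-1]]';python3 -m pendant '[[0,0,-30,0.1,-1],[0,0,-30,0.28,-1],[0,0,-30,0.46,-1],[0,0,-30,0.64,-1],[0,0,-30,0.8,-1]]'; python3 plan.py .6374 -.0157 .15 1.736
```

```text
t: 27.65
tcp_pos: [0.4908, 0.0863, 0.009]
orientation: [0.636, 3.076, 0.0]
wrist_force: [0.1, -0.3, 0.0]
grip_width: 0.0682
finger_force: 0.0
t: 28.28
tcp_pos: [0.4911, 0.0864, 0.0094]
orientation: [0.636, 3.075, 0.0]
wrist_force: [0.4, 0.2, 5.1]
grip_width: 0.0351
finger_force: 51.8
t: 28.9
tcp_pos: [0.4893, 0.0862, 0.1182]
orientation: [-0.636, -3.073, 0.002]
wrist_force: [0.7, -0.2, -1.4]
grip_width: 0.0349
finger_force: 51.1
t: 29.52
tcp_pos: [0.4901, 0.0863, 0.1479]
orientation: [-1.791, -2.58, 0.002]
wrist_force: [-0.3, 0.3, -0.8]
grip_width: 0.0349
finger_force: 51.2
shift [-147.1  102.4   -2.3] turn 0.192 | tcp [0.4901 0.0863 0.1479] psi 1.928 tilt [-0.002 -0.   ] j6 -0.26 t 29.52 F [-0.3  0.3 -0.8] w 0.0349
```

```bash
python3 -m pendant '[[-45,32,0,0.1,-1],[-90,64,0,0.19,-1],[-130,90,0,0.19,-1],[-147,102,0,0.19,-1],[-147,102,0,0.19,-1]]'>/dev/null; python3 -m pendant '[[0,0,20,0,-1],[0,0,40,0,-1],[0,0,55,0,-1],[0,0,65,0,-1],[0,0,65,0,-1]]'>/dev/null;python3 plan.py .6374 -.0157 .075 1.736
```

```text
shift [-0.9 -0.3  7.7] turn 0.008 | tcp [ 0.6376 -0.0148  0.0827] psi 1.744 tilt [-0.002  0.   ] j6 -0.25 t 30.77 F [-1.3  0.  -0.2] w 0.035
```

```bash
python3 -m pendant '[[-0.8,-0.2,4,0,-1],[-0.8,-0.2,8,0,-1],[-0.8,-0.2,11,0,-1],[-0.8,-0.2,14,0,-1],[-0.8,-0.2,17,0,-1]]'; python3 -m pendant '[[0,0,1,0,-1],[0,0,2,0,-1],[0,0,4,0,-1],[0,0,5,0,-1],[0,0,6,0,-1]]';python3 plan.py .6374 -.0157 .035 1.736
```

```text
t: 31.4
tcp_pos: [0.638, -0.0157, 0.0666]
orientation: [2.021, 2.405, 0.0]
wrist_force: [0.3, 0.0, -1.0]
grip_width: 0.0354
finger_force: 51.1
t: 32.02
tcp_pos: [0.638, -0.0152, 0.0607]
orientation: [-2.021, -2.405, -0.001]
wrist_force: [-1.5, 4.2, 2.3]
grip_width: 0.0349
finger_force: 51.4
shift [-0.4 -0.7 25.7] turn 0.008 | tcp [ 0.638  -0.0152  0.0607] psi 1.744 tilt [0.    0.001] j6 -0.26 t 32.02 F [-1.5  4.2  2.3] w 0.0349
```

```bash
python3 -m pendant '[[0.5,-0.4,0,0,-1],[1,-0.4,1,0,-1],[1,-0.4,2,0,-1],[1,-0.4,3,0,-1],[1,-0.4,4,0,-1]]'; python3 -m pendant '[[0,0,1,0,-1],[0,0,2,0,-1],[0,0,3,0,-1],[0,0,4,0,-1],[0,0,5,0,-1]]'
```

```text
t: 32.65
tcp_pos: [0.6374, -0.0151, 0.0566]
orientation: [2.022, 2.405, -0.001]
wrist_force: [0.3, 1.6, -0.4]
grip_width: 0.0349
finger_force: 51.3
t: 33.28
tcp_pos: [0.6374, -0.0149, 0.0516]
orientation: [2.021, 2.405, -0.0]
wrist_force: [0.5, -0.0, -0.9]
grip_width: 0.0351
finger_force: 51.3
```

```bash
python3 -m pendant '[[0,0,2,0,-1],[0,0,4,0,-1],[0,0,6,0,-1],[0,0,8,0,-1],[0,0,10,0,-1]]'; python3 -m pendant '[[0,0,1.5,0,-1],[0,0,3,0,-1],[0,0,4.5,0,-1],[0,0,6,0,-1],[0,0,6,0,-1]]'; python3 -m pendant '[[0,0,0.4,0,-1],[0,0,0.8,0,-1],[0,0,1.2,0,-1],[0,0,1.6,0,-1],[0,0,1.6,0,-1]]'
```

```text
t: 33.9
tcp_pos: [0.6374, -0.0148, 0.0416]
orientation: [2.021, 2.405, -0.0]
wrist_force: [-0.2, -0.6, -0.3]
grip_width: 0.0348
finger_force: 51.3
t: 34.52
tcp_pos: [0.6374, -0.0148, 0.0356]
orientation: [-2.021, -2.405, 0.0]
wrist_force: [-0.3, -0.5, -0.6]
grip_width: 0.0356
finger_force: 51.3
t: 35.15
tcp_pos: [0.6375, -0.0148, 0.0354]
orientation: [2.021, 2.405, 0.0]
wrist_force: [-4.5, -0.5, 6.4]
grip_width: 0.035
finger_force: 52.2
```

The contact is at .0354, so cam_b is home. I release it, lift and turn for the end grasp.

```bash
python3 -m pendant '[[0,0,0,0,-0.1],[0,0,0,0,0.2],[0,0,0,0,0.5],[0,0,0,0,0.5],[0,0,0,0,0.5]]';  python3 -m pendant '[[0,0,-30,0,0.6],[0,0,-60,0,0.6],[0,0,-90,0,0.6],[0,0,-110,0.1,0.8],[0,0,-115,0.28,1]]'>/dev/null;python3 -m pendant '[[0,0,0,0.18,1],[0,0,0,0.36,1],[0,0,0,0.54,1],[0,0,0,0.72,1],[0,0,0,0.9,1]]'>/dev/null; python3 plan.py .6374 -.0155 .06 .165
python3 - <<'E'
from fit import *
C={'scene':eyes.read_camera('scene')}
for p in -1.4,1.74:print([np.round(v,4) for v in fit(C,'cam',[.6374,-.0155,.03,p],False,20)[:2]])
E
```

```text
t: 35.78
tcp_pos: [0.6374, -0.0148, 0.0341]
orientation: [2.021, 2.405, -0.0]
wrist_force: [-0.4, 0.1, -0.6]
grip_width: 0.0639
finger_force: 0.0
shift [-0.4  0.5 89.1] turn 0.393 | tcp [ 0.6374 -0.0148  0.1491] psi 0.558 tilt [ 0. -0.] j6 0.93 t 37.02 F [-0.5  0.4  0.9] w 0.0854
[array([ 0.6359, -0.0152,  0.03  , -1.2663]), np.float64(83.0711)]
[array([ 0.6322, -0.0098,  0.03  ,  1.7965]), np.float64(114.0319)]
```

The fit prefers the nose to -y (cost 83 against 114), so it goes to the right holder, as expected.

```bash
python3 -m pendant '[[0,0.5,0,0.18,1],[0,0.5,20,0.36,1],[0,0.5,40,0.393,1],[0,0.5,65,0.393,1],[0,0.5,89,0.393,1]]'>/dev/null; python3 -m pendant '[[0,0,0,0,1],[0,0,0,0,1],[0,0,0,0,1],[0,0,0,0,1],[0,0,0,0,1]]'>/dev/null;python3 plan.py .6374 -.0154 .029 .165
```

```text
shift [-0.5  0.  31.6] turn 0.006 | tcp [ 0.6379 -0.0153  0.0606] psi 0.171 tilt [ 0.001 -0.   ] j6 1.32 t 38.33 F [ 0.1  0.1 -0.4] w 0.0855
```

```bash
python3 -m pendant '[[-0.5,0,12,0,1],[-0.5,0,24,0,1],[-0.5,0,31,0,1],[-0.5,0,31,0,1],[-0.5,0,31,0,1]]'; python3 -m pendant '[[0,0,0,0,0.7],[0,0,0,0,0.4],[0,0,0,0,0.2],[0,0,0,0,-1],[0,0,0,0,-1]]' 50;python3 -m pendant '[[0,0,0,0,-1],[0,0,-3,0,-1],[0,0,-8,0,-1],[0,0,-16,0,-1],[0,0,-30,0,-1]]';python3 -m pendant '[[0,0,-20,0,-1],[0,0,-60,0,-1],[0,0,-100,0,-1],[0,0,-100,0,-1],[0,0,-100,0,-1]]'; python3 plan.py .507 -.317 .16 -1.26
```

```text
t: 38.95
tcp_pos: [0.6375, -0.0154, 0.0294]
orientation: [3.13, 0.268, 0.001]
wrist_force: [0.4, 0.0, -0.1]
grip_width: 0.0853
finger_force: 0.0
t: 39.58
tcp_pos: [0.6376, -0.0154, 0.0298]
orientation: [3.13, 0.268, 0.002]
wrist_force: [0.4, -0.2, 5.0]
grip_width: 0.0589
finger_force: 54.6
t: 40.2
tcp_pos: [0.6369, -0.0153, 0.0594]
orientation: [-3.13, -0.268, 0.002]
wrist_force: [-0.5, 0.1, -0.4]
grip_width: 0.0592
finger_force: 54.0
t: 40.83
tcp_pos: [0.637, -0.0153, 0.1592]
orientation: [3.13, 0.268, -0.0]
wrist_force: [-0.9, -0.2, -1.2]
grip_width: 0.0591
finger_force: 54.0
shift [-179.4  275.2   -0.8] turn 1.431 | tcp [ 0.637  -0.0153  0.1592] psi 0.171 tilt [-0. -0.] j6 1.32 t 40.83 F [-0.9 -0.2 -1.2] w 0.0591
```

```bash
python3 -m pendant '[[-30,45,0,0.18,-1],[-60,90,0,0.36,-1],[-90,137,0,0.54,-1],[-120,183,0,0.72,-1],[-150,230,0,0.9,-1]]' >/dev/null; python3 plan.py .507 -.3175 .16 -1.26
```

```text
shift [18.1 49.7 -2.5] turn 0.525 | tcp [ 0.5269 -0.2685  0.1575] psi -0.735 tilt [-0.002  0.001] j6 1.77 t 41.45 F [ 1.4  0.2 -0.2] w 0.0591
```

```bash
python3 -m pendant '[[9,25,0,0.18,-1],[18,50,0,0.36,-1],[18,50,0,0.525,-1],[18,50,0,0.525,-1],[18,50,30,0.525,-1]]' >/dev/null; python3 -m pendant '[[0,0,20,0,-1],[0,0,40,0,-1],[0,0,60,0,-1],[0,0,70,0,-1],[0,0,70,0,-1]]' >/dev/null; python3 plan.py .507 -.3175 .005 -1.26
python3 - <<'E'
from fit import *
C={'scene':eyes.read_camera('scene')}; z=manip.read_state()['tcp_pos'][2]
q,c,o=fit(C,'cam',[.507,-.3175,z,.31],False,20);print(np.round(q,4),round(c,1))
q,c,o=fit(C,'holder',[.507,-.3175,.004,.31],False,30);print(np.round(q,4),round(c,1))
E
```

```text
shift [ 0.6  1.5 53.4] turn 0.006 | tcp [ 0.5083 -0.3165  0.0584] psi -1.254 tilt [-0.001  0.001] j6 2.21 t 42.7 F [ 0.4 -0.3 -1.4] w 0.059
[ 0.5051 -0.3159  0.0594  0.5689] 58.6
[ 0.5083 -0.3133  0.004   0.302 ] 262.4
```

```bash
python3 -m pendant '[[0.6,1.3,6,0,-1],[0.6,1.3,12,0,-1],[0.6,1.3,18,0,-1],[0.6,1.3,22,0,-1],[0.6,1.3,25,0,-1]]' ; python3 -m pendant '[[0,0,4,0,-1],[0,0,8,0,-1],[0,0,12,0,-1],[0,0,15,0,-1],[0,0,18,0,-1]]'; python3 plan.py .507 -.3175 .004 -1.26
```

```text
t: 43.38
tcp_pos: [0.5075, -0.3177, 0.0339]
orientation: [2.544, -1.844, -0.0]
wrist_force: [-0.3, 0.5, -1.3]
grip_width: 0.0593
finger_force: 54.1
t: 44.0
tcp_pos: [0.5075, -0.3178, 0.016]
orientation: [2.544, -1.844, 0.0]
wrist_force: [-0.6, 0.3, -1.5]
grip_width: 0.0593
finger_force: 54.1
shift [-0.4  0.4 12. ] turn 0.006 | tcp [ 0.5075 -0.3178  0.016 ] psi -1.254 tilt [ 0. -0.] j6 2.2 t 44.0 F [-0.6  0.3 -1.5] w 0.0593
```

```bash
python3 -m pendant '[[0,0,3,0,-1],[0,0,5,0,-1],[0,0,7,0,-1],[0,0,9,0,-1],[0,0,10,0,-1]]' ; python3 -m pendant '[[0,0,0.5,0,-1],[0,0,1,0,-1],[0,0,1.5,0,-1],[0,0,2,0,-1],[0,0,2,0,-1]]'
```

```text
t: 44.62
tcp_pos: [0.5075, -0.3177, 0.006]
orientation: [2.544, -1.844, 0.0]
wrist_force: [0.6, -0.1, -1.3]
grip_width: 0.0591
finger_force: 54.1
t: 45.25
tcp_pos: [0.5075, -0.3177, 0.0041]
orientation: [2.544, -1.844, -0.0]
wrist_force: [-0.2, -0.5, -1.1]
grip_width: 0.059
finger_force: 54.1
```

```bash
python3 -m pendant '[[0,0,0.4,0,-1],[0,0,0.8,0,-1],[0,0,1.2,0,-1],[0,0,1.2,0,-1],[0,0,1.2,0,-1]]'
```

```text
t: 45.88
tcp_pos: [0.5076, -0.3178, 0.0039]
orientation: [2.544, -1.844, 0.001]
wrist_force: [-3.2, 2.6, 5.9]
grip_width: 0.0591
finger_force: 54.8
```

Floor contact. I release, lift clear and check both holders.

```bash
python3 -m pendant '[[0,0,0,0,0.5],[0,0,0,0,0.7],[0,0,0,0,0.9],[0,0,0,0,1],[0,0,0,0,1]]' ; python3 -m pendant '[[0,0,-10,0,1],[0,0,-40,0,1],[0,0,-80,0,1],[0,0,-120,0,1],[0,0,-160,0,1]]'; python3 -m pendant '[[-50,0,-160,0,1],[0,0,0,0,1],[0,0,0,0,1],[0,0,0,0,1],[0,0,0,0,1]]' >/dev/null; python3 plan.py .4 -.1 .25 -1

```

```text
t: 46.5
tcp_pos: [0.5075, -0.3177, 0.0029]
orientation: [2.544, -1.844, 0.0]
wrist_force: [0.9, -0.1, 0.6]
grip_width: 0.0852
finger_force: 0.0
t: 47.12
tcp_pos: [0.5075, -0.3177, 0.1653]
orientation: [2.544, -1.844, 0.002]
wrist_force: [0.5, -0.1, 0.4]
grip_width: 0.0854
finger_force: 0.0
shift [-240.4   34.7  -85.6] turn -0.254 | tcp [ 0.508  -0.3178  0.165 ] psi -1.254 tilt [ 0.002 -0.001] j6 2.2 t 47.75 F [-0.7  0.3 -0.5] w 0.085
```

```bash
python3 -m pendant '[[-50,7,-20,0,1],[-100,14,-40,0,1],[-150,21,-60,0,1],[-200,28,-80,0,1],[-240,35,-85,0,1]]'; python3 - <<'E'
from fit import *
C={n:eyes.read_camera(n) for n in('scene','top')}
for n in C:
  print(n,[(round(d['conf'],2),np.round(onz(C[n],d['centre'],.018),3).tolist()) for d in eyes.landmark_of(n,'cam_a_center')])
for nm,p in(('L',[.569,.32,.004,-.03]),('R',[.507,-.3175,.004,.31])):
  print(nm,[(nn,np.round(fit(C,'cam',p,False,16,nn)[0],4)) for nn in(['top'],['scene'],None)])
E
```

```text
t: 48.38
tcp_pos: [0.3993, -0.0991, 0.251]
orientation: [-2.543, 1.842, -0.008]
wrist_force: [1.0, 0.8, -0.1]
grip_width: 0.0853
finger_force: 0.0
scene [(0.76, [0.337, 0.024, 0.018]), (0.74, [0.562, 0.319, 0.018])]
top [(0.7, [0.338, 0.027, 0.018]), (0.63, [0.567, 0.323, 0.018]), (0.56, [0.369, 0.282, 0.018])]
L [(['top'], array([ 0.5714,  0.3238,  0.004 , -0.0171])), (['scene'], array([0.5689, 0.3167, 0.004 , 0.0179])), (None, array([0.5713, 0.3197, 0.004 , 0.1095]))]
R [(['top'], array([ 0.5068, -0.3268,  0.004 ,  0.2855])), (['scene'], array([ 0.5093, -0.331 ,  0.004 ,  0.4389])), (None, array([ 0.5114, -0.3275,  0.004 ,  0.4099]))]
```

cam_b's floor contact was at the expected height (.0039). Fitted outside the channel's play is impossible, so the offset in the right-hand fit comes from the near wall hiding one edge. Handing in.

```bash
python3 -c "
from rig import manip
print(manip.sign_off())"
```

```text
the job is handed in; nothing more can be done
None
```

I sorted both cams and handed the job in at about 49 s: cam_a is in the left holder and cam_b in the right, each seated on the spindle first, then lowered to floor contact and released; the final camera fit for cam_b was partly hidden by the holder wall, so its placing rests on contact height, not the picture.

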